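# Tidy the bench: each thing back into its own holder

## Task

Clear up the bench: stand the brown reagent bottle upright in the larger round dish and the sample cup upright in the smaller round dish, and lay the pipette in the long tray and the marker pen in the short tray, each flat on the bottom inside the rim. Let go of everything and never tip the bottle or the cup over.

Things in the scene. Friction and masses are not known exactly. Their poses are not given: they have to be found in the camera images.
- reagent_bottle: Loose brown screw-cap bottle standing on the bench, 73 mm diameter, 155 mm high, about 0.5 kg. The body is too wide to grasp: take it from above by the black cap, 37 mm diameter, from 139 to 155 mm above the underside (the shoulder below it is solid out to the full diameter up to 139 mm: keep the fingertips above it). Grip firmly, or it swings about the cap. Origin: centre of the underside, z up.
- sample_cup: Loose white sample cup with a round red screw lid, standing on the bench, 72 mm high with the lid, 45 g. The wall is 57 mm across; the lid looks 64 mm wide but the fingers close to 57 mm there too. Grasp it from above about 40 mm over its underside (fingertips then stay above the dish rim). Origin: centre of the underside, z up.
- pipette: Loose pipette lying on the bench, 236 mm long (y), 37 mm wide (x), 21 mm high, 85 g. Nozzle to +y: y 18 to 118 mm, 9 mm wide. Handle: y -88 to 20, x -17 to 2, z 0 to 21 mm. Finger hook out to x = 18 mm at y -85 to -43. Plunger at the -y end. Grasp the handle across x at x = -7.5, y = -15 mm, fingertips near the bench. Origin: centre of the 236 x 37 outline, at the underside, z up.
- marker: Loose marker pen lying on the bench, a round rod 131 mm long (along its y), 12 mm diameter, 14 g; it can roll, so read its direction from y alone. Grasp it across its middle, fingertips near the bench. Origin: below its middle, 6 mm off the rod's axis (at the underside as it starts).
- marker_mid (a point): The middle of the marker pen, on the rod's axis (6 mm above the surface it lies on, however it is rolled).
- large_dish: Larger round grey dish, fixed to the bench: inner diameter 98 mm, outer 106 mm (112 mm at the foot), inner floor 4 mm and rim 14 mm above the bench, with a dark mat on the floor. For the bottle. Origin: centre of its underside, z up.
- small_dish: Smaller round grey dish, fixed: inner diameter 72 mm, outer 80 mm (86 mm at the foot), inner floor 4 mm and rim 14 mm above the bench, dark mat. For the sample cup. (Tall fixed clutter: a pipette stand 0.31 m high at the back at x = 0.61, y = -0.08 m, and a spray bottle 0.25 m high at x = 0.62, y = -0.53 m: carry things over or in front of them.) Origin: centre of its underside, z up.
- long_tray: Long grey rectangular tray, fixed: inside 250 mm long (along its y) by 54 mm wide (x), floor 3 mm and rim 10 mm above the bench, walls 4 mm; the middle 90 mm of both long walls is left out for the fingers. For the pipette, either way round; with the pipette's origin over the tray's origin it lies midway. Origin: centre of its underside, z up.
- short_tray: Short grey rectangular tray, fixed: inside 150 mm long (along its y) by 32 mm wide (x), floor 3 mm and rim 10 mm above the bench, walls 4 mm; the middle 70 mm of both long walls is left out for the fingers. For the marker, either way round. Origin: centre of its underside, z up.
Mind the look-alikes: they are no part of the job. Leave any red look-alike of the small_dish alone.

How it is judged:
By the outcome, as a careful person would: the job done as asked, in the order asked, and still so for the second after the job is handed in, with the robot touching nothing.
It also fails if it takes over 134 s, if anything falls off the work surface, if the arm or the gripper's body presses on something with over 40 N, if the wrist force passes 120 N, or if a joint passes its speed limit or range.

## Robot

A 7-joint arm with a two-finger parallel gripper is mounted at the origin on a cart in front of the work surface, level with it; the furniture and walls round the work are solid. World frame = base frame: x ahead of the robot, y to its left, z up, the work surface at z = 0. Lengths are in m, angles in rad, forces in N, time in s.
With the tool pointing down it reaches from about 0.425 to 0.825 m from the base axis. Payload 3.6 kg.
Tool frame: the origin (TCP) lies between the finger pads; the fingertips stand 8 mm ahead of it and the grasp point (between the pads) lies 11 mm behind it (r.tips_ahead is the distance from the TCP to the fingertips, in m); z points along the fingers, y is the line along which they close (so a half turn about z gives the same grasp; the last joint's range is limited). The gripper opens to 93 mm and grips with 3 to 60 N. Pads are 15 mm wide; open, the fingers measure 128 mm over their backs; the gripper's body (75 mm by 188 mm) begins 65 mm behind the grasp point.
Start: joints at [-1.206, 0.615, -0.013, 1.423, 0.008, 1.103, -0.04], TCP at [0.248, 0.601, 0.227] pointing down, gripper open.
Joint ranges: [-3.12, 3.12], [-0.3, 2.06], [-1.34, 1.32], [0.26, 2.42], [-1.36, 4.5], [0.01, 1.98], [-2.84, 2.84]. Speed limits (rad/s): [2.79, 2.79, 3.14, 3.14, 3.14, 3.14, 3.14].

## Interface

Orientations are given as a 3x3 rotation matrix whose columns are the frame's x, y, z axes.
In Python, from rig import r gives the robot as it stands.
- The arm moves only by the tool play_rows, never from a script. Its argument "steps" is a list of rows, each a list of 4 numbers: the shift along the tool's x, y, z as a fraction of full scale, then the turn about the tool's z as a fraction of full scale. In form: [[dx, dy, dz, turn], ...]. A call has 1 to 20 rows; each row shifts and turns the commanded pose from where the row before left it, along the tool's axes as they then stand; what a row does not reach is not made up. Full scale, the value 1, is 30 cm for a shift and 2 pi rad for a turn. A row lasts 1/8 s, in which the tool goes at most 62.5 mm and 10.7 degrees, less where a joint would pass 70% of its speed; a pose out of reach is approached as far as the arm can. A call with a number of a shift or a turn outside -1 to 1 is refused whole. A call with a gripper value outside its range is refused whole. "fingers" is the opening, from 0 (shut) to 1 (fully open), set as the call begins (left out, the last holds). The fingers move at their own pace and stop on an object; "newtons" is the grip in N (left out, the last holds). Time passes only in rows, so rows that do not move let the fingers close. It gives the time, the measured TCP pose, the force, the opening and the grip force at its end, in the units of the state.
- r.observe(): the state, without advancing time (a new reading comes with each control period).
- r.grab_frame(name): name is "scene" or "top" or "wrist"; returns a dict with "pixels" (400x640x3 uint8, red, green, blue), "intrinsics" (3x3 intrinsics, pixels), "R" (3x3) and "t" (3): a world point X has camera coordinates R X + t. Camera axes: x right, y down, z forward; pixel columns grow to the right and rows downward; lengths in m; the calibration is good to about 2 mm. A picture is of the moment at which its call begins. There is no depth.
- r.hand_in(): hands the job in; it is judged then, once.
Trained networks look in a picture, given as the dict that the camera call returned (one of the last four; its "shot" number tells which), for a name from the list of things; names that differ only in an ending like _2 or _b are one class to them, and where a whole thing is asked for, a point or a joint stands for the part that bears it (a point fixed in the world has none). Each returns a list of dicts, best first, with "conf" (0 to 1); they miss things now and then, are a little off and sometimes report something else, mostly with a low value. They report only what shows in the picture. A call takes as long as a camera call. They do not tell look-alikes from the thing itself.
- r.recognise(picture, label): "xyz" ([x, y, z] in m, in world coordinates, good to about 4 mm: the middle of the surface that is visible of it).
- r.regions_of(picture, label): "region" (400x640 bool, what is visible of it).
- r.mark_of(picture, label): "xyz" ([x, y, z] in m, in world coordinates, good to about 4 mm: a listed point, or the origin of a listed thing).
The state is a dict: "time_s": time; "joint_pos": joint angles; "qvel": joint speeds; "joint_torque": joint torques, N m; "tcp_pos": TCP position; "tool_rot": TCP orientation; "contact_force": force on the tool from outside, world axes, zero at the start; "ft_torque": the same for the moment, N m; "gripper_width": finger opening in m; "gripper_force": force on a finger pad.
Only numpy, scipy, OpenCV 4.12 (cv2) and the standard library are available. Lean on these libraries where they do the work, as an engineer would, in place of code of your own. Each camera call takes 0.05 s, during which the arm holds its last target. There are 200 camera calls.

## Working session

There is one attempt and no reset: what is moved stays moved. The work goes in short steps, Python scripts to look and compute and a tool call to move; the robot and the scene stay as the last step left them, time stands still between calls to the robot, and variables do not carry over. Pictures are saved under pics/ and viewed, at most 18 in all, crops included, and the job is handed in when it is done.

Besides the shell and the picture viewer there is one more tool, called after ">>>" as name([rows], argument=value, ...), one row to a line, values as JSON. play_rows: Moves the arm, as the interface text tells. Shift numbers are shares of 30 cm and turn numbers shares of 2 pi rad, none past 1 either way. Its arguments: {"type":"object","properties":{"steps":{"type":"array"},"fingers":{"type":"number"},"newtons":{"type":"number"}},"required":["steps"]}

```bash
mkdir -p pics; ls
python3 - <<'E'
from rig import r
import cv2
import numpy as np
np.set_printoptions(precision=4,suppress=True)
s=r.observe(); print(s['time_s'],s['tcp_pos'],s['tool_rot'],s['gripper_width'],r.tips_ahead)
for n in ["scene","top"]:
    p=r.grab_frame(n); cv2.imwrite(f"pics/{n}0.png",p["pixels"][:,:,::-1])
    print(n,p['R'],p['t'],p['intrinsics'])
    for l in "reagent_bottle sample_cup pipette marker marker_mid large_dish small_dish long_tray short_tray".split():
        for d in r.mark_of(p,l)[:4]:
            X=np.array(d['xyz']); c=p['R']@X+p['t']; q=p['intrinsics']@c
            print(l,round(d['conf'],2),np.round(X,4),(q[:2]/q[2]).round())
E
```

```text
pics
0.0 [0.2479 0.6    0.2255] [[-0.9243  0.3817 -0.0009]
 [ 0.3817  0.9243 -0.0024]
 [-0.0001 -0.0025 -1.    ]] 0.09272067108304596 0.008
scene [[ 0.8846 -0.4661  0.0173]
 [-0.3264 -0.6451 -0.6909]
 [ 0.3331  0.6055 -0.7227]] [-0.5407  0.2365  0.8681] [[392.8467   0.     322.0627]
 [  0.     392.8467 195.5865]
 [  0.       0.       1.    ]]
reagent_bottle 0.81 [ 0.444   0.3914 -0.0013] [219. 145.]
sample_cup 0.96 [ 0.5845  0.3799 -0.0023] [261. 136.]
pipette 0.62 [ 0.4854 -0.3557 -0.0011] [348. 344.]
marker 0.48 [0.5951 0.0898 0.001 ] [302. 190.]
marker_mid 0.67 [0.596  0.0886 0.007 ] [303. 189.]
large_dish 0.93 [ 0.4418 -0.1869 -0.0007] [295. 288.]
small_dish 0.61 [0.4973 0.2243 0.0001] [253. 172.]
long_tray 0.56 [ 0.4991  0.2254 -0.0013] [254. 172.]
short_tray 0.61 [ 0.4547 -0.0512 -0.002 ] [277. 244.]
top [[ 0.0083 -1.     -0.0024]
 [-0.9983 -0.0082 -0.0576]
 [ 0.0575  0.0029 -0.9983]] [0.017  0.6371 1.1809] [[384.6491   0.     326.6731]
 [  0.     384.6491 201.6107]
 [  0.       0.       1.    ]]
reagent_bottle 0.97 [0.449  0.3919 0.0035] [208. 261.]
sample_cup 0.73 [0.5842 0.3787 0.0008] [214. 218.]
pipette 0.46 [0.5879 0.0951 0.0001] [303. 217.]
marker 0.66 [ 0.5925  0.0905 -0.0014] [305. 216.]
marker 0.56 [0.4477 0.0952 0.002 ] [303. 262.]
marker_mid 0.56 [0.5923 0.092  0.0091] [304. 216.]
large_dish 0.83 [ 0.4444 -0.1887 -0.0001] [393. 264.]
small_dish 0.89 [0.4465 0.0952 0.001 ] [303. 262.]
small_dish 0.77 [ 0.8243 -0.0882  0.0024] [362. 143.]
long_tray 0.69 [0.4976 0.2271 0.0026] [261. 246.]
short_tray 0.58 [ 0.4521 -0.0489 -0.0013] [349. 261.]
```

View pics/scene0.png

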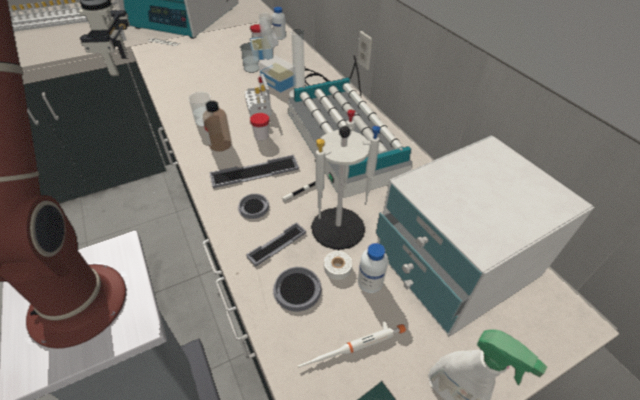

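View pics/top0.png

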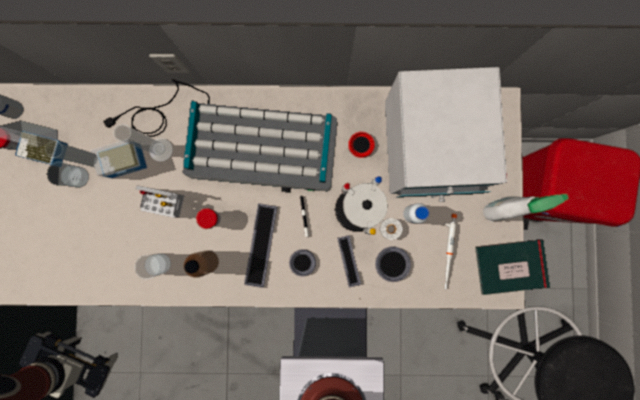

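The top view shows:
- **Targets:** brown bottle (195,263), red-lidded cup (207,217), long tray (261,246), marker (305,216), small grey dish (303,262), short tray (348,260), large dish (393,264), pipette (450,255).
- **Look-alikes:** red dish (362,145), clear jar (153,264), blue-cap bottle (417,213), white cup-like dish (391,229), the stand's pipettes (347–378,180–230) and, in the scene view, the red-capped jars at the far left.

The bottle is the brown one with the black cap. I'll check it in a close crop and measure outlines from the masks.

```bash
cat > h.py <<'E'
from rig import r
import cv2, numpy as np
np.set_printoptions(precision=4,suppress=True)
def ground(p,uv,z):
    "pixels (n,2) -> world points on plane z"
    uv=np.atleast_2d(uv).astype(float); K,R,t=p['intrinsics'],np.array(p['R']),np.array(p['t'])
    d=np.c_[uv,np.ones(len(uv))]@np.linalg.inv(K).T@R; c=-R.T@t
    return c+d*((z-c[2])/d[:,2])[:,None]
def proj(p,X):
    q=p['intrinsics']@(p['R']@np.array(X)+p['t']); return q[:2]/q[2]
def outline(p,l,z,near=None):
    "metric min-area rect of the region at height z: centre, long-axis angle (deg), sizes"
    for d in r.regions_of(p,l)[:3]:
        m=d['region']; v,u=np.nonzero(m)
        if len(u)<20: continue
        X=ground(p,np.c_[u,v],z)[:,:2]
        (c,s,a)=cv2.minAreaRect((X*1000).astype(np.float32))
        w,vec=np.linalg.eigh(np.cov(X.T)); e=vec[:,1]
        print(l,'conf %.2f'%d['conf'],'n',len(u),'px',u.mean().round(),v.mean().round(),'mean',X.mean(0),'rect',np.round(c,1),np.round(s,1),round(a,1),'axis',np.degrees(np.arctan2(e[1],e[0])).round(1))
E
python3 - <<'E'
from h import *
p=r.grab_frame("top")
for l,z in [("reagent_bottle",.155),("sample_cup",.072),("pipette",.01),("marker",.006),("large_dish",.014),("small_dish",.014),("long_tray",.01),("short_tray",.01)]: outline(p,l,z)
# black cap centroid
g=p['pixels']
big=cv2.resize(g[190:290,130:330],None,fx=4,fy=4,interpolation=cv2.INTER_CUBIC)
cv2.imwrite("pics/crop1.png",big[:,:,::-1])
E
```

```text
reagent_bottle conf 0.70 n 718 px 200.0 263.0 mean [0.4574 0.3662] rect [459.5 365.5] [67.5 92.6] 27.0 axis 107.4
sample_cup conf 0.64 n 396 px 207.0 218.0 mean [0.5816 0.3765] rect [580.7 377.4] [65.8 64.6] 46.0 axis 84.5
pipette conf 0.63 n 386 px 450.0 242.0 mean [ 0.5135 -0.3642] rect [ 507.2 -363. ] [ 27.6 203.5] 85.1 axis 173.1
marker conf 0.64 n 48 px 304.0 216.0 mean [0.5915 0.0936] rect [599.6  95.8] [105.    9.3] 10.5 axis -170.8
marker conf 0.38 n 1670 px 260.0 246.0 mean [0.4985 0.2292] rect [499.9 229.6] [ 64.9 260.3] 81.0 axis 171.0
large_dish conf 0.88 n 1030 px 392.0 264.0 mean [ 0.4452 -0.1828] rect [ 445.3 -181.8] [108.7 109.7] 45.3 axis 162.4
large_dish conf 0.61 n 1625 px 260.0 245.0 mean [0.4993 0.2279] rect [500.5 228.1] [ 62.8 255.2] 81.4 axis 171.5
small_dish conf 0.66 n 558 px 360.0 144.0 mean [ 0.8196 -0.0829] rect [819.5 -82.2] [82.8 81. ] 45.5 axis -149.8
long_tray conf 0.79 n 1628 px 260.0 245.0 mean [0.4995 0.2287] rect [500.3 228.6] [ 63.4 257. ] 81.2 axis 171.2
short_tray conf 0.79 n 623 px 349.0 261.0 mean [ 0.4523 -0.0474] rect [452.3 -47.9] [155.9  39.6] 13.8 axis -166.4
short_tray conf 0.44 n 120 px 304.0 219.0 mean [0.5829 0.0924] rect [590.2  93.4] [117.4  11.9] 8.8 axis -171.1
```

View pics/crop1.png

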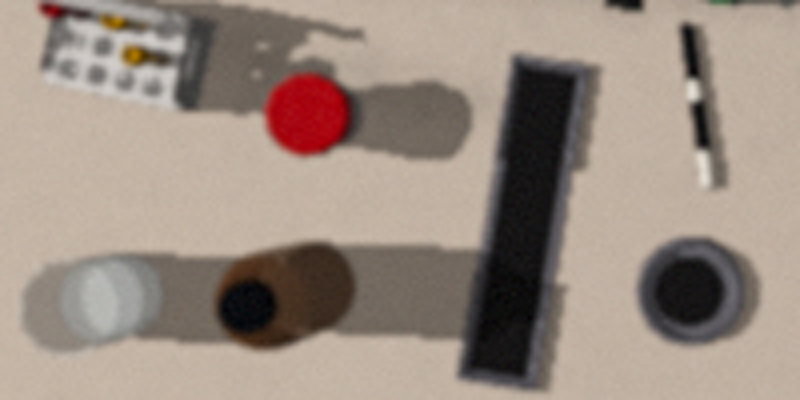

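The crop shows the brown bottle with its black cap at crop (247,306), the cup at (307,113), a clear beaker at (108,298) beside the bottle, the marker around (698,105) and the small grey dish at (690,290). I'm starting by rising and turning the tool so its axes line up with the world axes.

>>> play_rows([
  [0,0,-0.05,0.0268],
  [0,0,-0.05,0.0268],
  [0,0,-0.05,0.0268],
  [0,0,-0.05,0.0268],
  [0,0,-0.05,0.0268],
  [0,0,-0.05,0.0268],
  [0,0,-0.05,0.0268],
  [-0.1,0.1,0,0],
  [-0.15,0.12,0,0],
  [-0.15,0.12,0,0],
  [-0.15,0.12,0,0],
  [-0.1,0.06,0,0],
  [0,0,0,0],
  [0,0,0,0],
], fingers=1, newtons=40)

```text
time_s: 3.2
tcp_pos: [0.4031, 0.4072, 0.3316]
tool_rot: [[-0.002, 1.0, -0.001], [1.0, 0.002, 0.001], [0.001, -0.001, -1.0]]
contact_force: [0.4, -0.2, -0.5]
gripper_width: 0.0929
gripper_force: 0.0
```

Run:
```python
from h import *
s=r.observe(); print(s['tcp_pos'],s['tool_rot'],s['joint_pos'])
p=r.grab_frame("wrist"); cv2.imwrite("pics/w1.png",p["pixels"][:,:,::-1])
print(-np.array(p['R']).T@p['t'])
for l in ["reagent_bottle","sample_cup"]:
    for d in r.mark_of(p,l)[:2]: print(l,d['conf'],np.array(d['xyz']),proj(p,d['xyz']))
pt=r.grab_frame("top"); print('cap from top', ground(pt,[191.75,266.5],.155))
```

```text
[0.4031 0.4072 0.3316] [[-0.0024  1.     -0.0011]
 [ 1.      0.0024  0.0012]
 [ 0.0012 -0.0011 -1.    ]] [-1.0453  0.4233  0.3398  1.49   -0.1464  1.2531 -0.6851]
[0.4028 0.4856 0.4893]
reagent_bottle 0.82 [ 0.4452  0.3912 -0.0011] [348.8667 164.4383]
sample_cup 0.91 [ 0.5839  0.376  -0.0023] [447.6494 175.2269]
cap from top [[0.4481 0.3897 0.155 ]]
```

View pics/w1.png

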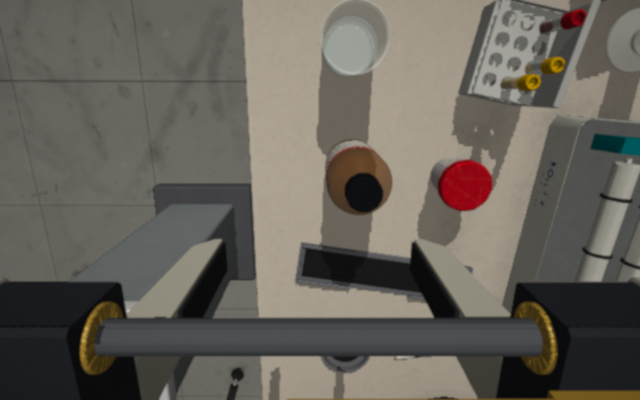

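The wrist view shows the bottle's black cap at (363,192), the red lid at (466,185), the beaker at (355,38) and the long tray at (357,268). I'll get the exact centres by colour.

Run:
```python
from h import *
p=r.grab_frame("wrist"); g=p['pixels'].astype(int)
def cen(m,box,z):
    u0,u1,v0,v1=box; v,u=np.nonzero(m[v0:v1,u0:u1]); X=ground(p,np.c_[u+u0,v+v0],z)
    print(len(u),u.mean()+u0,v.mean()+v0,'centre of box',(X.max(0)+X.min(0))/2,X.mean(0),'size',np.ptp(X,axis=0))
cen(g.max(2)<40,(335,390,165,220),.155)
cen((g[:,:,0]>130)&(g[:,:,1]<50),(425,500,150,215),.072)
```

```text
1121 363.085637823372 192.43264942016057 centre of box [0.4464 0.3936 0.155 ] [0.4461 0.3938 0.155 ] size [0.0358 0.037  0.    ]
1874 466.67289220917826 184.95090715048025 centre of box [0.581  0.3807 0.072 ] [0.5805 0.3806 0.072 ] size [0.0586 0.0604 0.    ]
```

>>> play_rows([
  [-0.025,0.072,0,0],
  [-0.026,0.073,0,0],
  [0,0,0.1,0],
  [0,0,0.13,0],
  [0,0,0.13,0],
  [0,0,0.13,0],
  [0,0,0.05,0],
  [0,0,0.02,0],
  [0,0,0,0],
  [0,0,0,0],
])

```text
time_s: 4.7
tcp_pos: [0.4485, 0.3911, 0.1651]
tool_rot: [[-0.0, 1.0, 0.002], [1.0, 0.0, 0.002], [0.002, 0.002, -1.0]]
contact_force: [-0.1, 0.2, 0.1]
gripper_width: 0.093
gripper_force: 0.0
```

>>> play_rows([
  [0.003,-0.005,0.025,0],
  [0,0,0.025,0],
  [0,0,0,0],
  [0,0,0,0],
])

```text
time_s: 5.2
tcp_pos: [0.4463, 0.3914, 0.1486]
tool_rot: [[-0.0, 1.0, -0.0], [1.0, 0.0, -0.0], [-0.0, -0.0, -1.0]]
contact_force: [1.2, -0.7, 0.2]
gripper_width: 0.0928
gripper_force: 0.0
```

>>> play_rows([
  [0,0,0,0],
  [0,0,0,0],
  [0,0,0,0],
  [0,0,0,0],
  [0,0,0,0],
  [0,0,0,0],
  [0,0,0,0],
  [0,0,0,0],
], fingers=0, newtons=50)

```text
time_s: 6.2
tcp_pos: [0.4468, 0.3914, 0.1488]
tool_rot: [[-0.0, 1.0, 0.001], [1.0, 0.0, 0.0], [0.0, 0.001, -1.0]]
contact_force: [1.5, 0.4, -0.3]
gripper_width: 0.0364
gripper_force: 50.0
```

>>> play_rows([
  [0,0,-0.02,0],
  [0,0,-0.05,0],
  [0,0,-0.1,0],
  [0,0,-0.13,0],
  [0,0,-0.12,0],
  [0,0,-0.06,0],
  [-0.03,0,-0.02,0],
  [-0.07,0,0,0],
])

```text
time_s: 7.2
tcp_pos: [0.4454, 0.3613, 0.2984]
tool_rot: [[-0.002, 1.0, -0.001], [1.0, 0.002, -0.0], [-0.0, -0.001, -1.0]]
contact_force: [0.1, -0.5, -5.0]
gripper_width: 0.0366
gripper_force: 50.0
```

>>> play_rows([
  [-0.1,0,0,0],
  [-0.14,0,0,0],
  [-0.17,0,0,0],
  [-0.17,0,0,0],
  [-0.17,0,0,0],
  [-0.17,0,0,0],
  [-0.17,0,0,0],
  [-0.17,0,0,0],
  [-0.17,0,0,0],
  [-0.17,0,0,0],
  [-0.17,0,0,0],
  [-0.14,0,0,0],
  [-0.08,0,0,0],
  [-0.04,0,0,0],
  [0,0,0,0],
  [0,0,0,0],
])

```text
time_s: 9.2
tcp_pos: [0.4466, -0.2458, 0.2983]
tool_rot: [[-0.003, 1.0, -0.001], [1.0, 0.003, 0.002], [0.002, -0.001, -1.0]]
contact_force: [0.4, 0.7, -5.7]
gripper_width: 0.0366
gripper_force: 50.0
```

Run:
```python
from h import *
s=r.observe(); print(s['time_s'],s['tcp_pos'],s['gripper_force'],s['contact_force'])
p=r.grab_frame("wrist"); cv2.imwrite("pics/w2.png",p["pixels"][:,:,::-1])
for l in ["large_dish","reagent_bottle","pipette"]:
    for d in r.mark_of(p,l)[:2]: print(l,d['conf'],np.array(d['xyz']),proj(p,d['xyz']))
outline(p,"large_dish",.014)
outline(p,"pipette",.01)
```

```text
9.2 [ 0.4466 -0.2458  0.2983] 49.98993515968323 [ 0.3692  0.7387 -5.7116]
large_dish 0.85 [ 0.445 -0.188  0.002] [317.2887 110.8795]
reagent_bottle 0.62 [ 0.442  -0.2457  0.152 ] [313.2838 186.7563]
large_dish conf 0.63 n 6439 px 317.0 107.0 mean [ 0.4449 -0.1836] rect [ 444.6 -183.2] [107.7 101.3] 1.6 axis -179.7
pipette conf 0.84 n 707 px 410.0 251.0 mean [ 0.5713 -0.3714] rect [ 571.2 -371.9] [41.  69.7] 50.9 axis 165.4
```

View pics/w2.png

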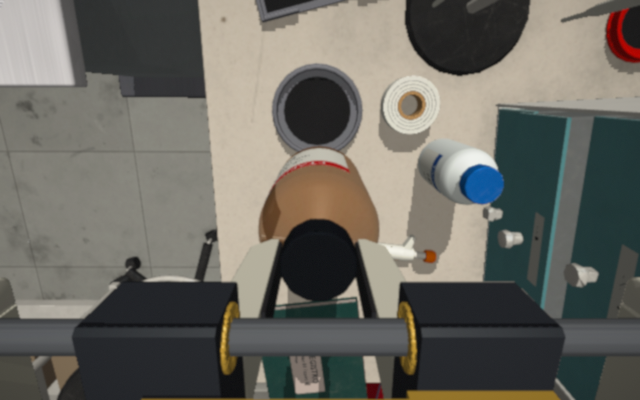

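The wrist view shows the bottle held upright over the bench by its cap (318,260), and the large dish clear at (317,110). I'm moving back over the dish and lowering.

>>> play_rows([
  [0.05,-0.005,0,0],
  [0.09,0,0,0],
  [0.053,0,0,0],
  [0,0,0.05,0],
  [0,0,0.1,0],
  [0,0,0.12,0],
  [0,0,0.1,0],
  [0,0,0.04,0],
  [0,0,0.02,0],
  [0,0,0,0],
  [0,0,0,0],
])

```text
time_s: 10.88
tcp_pos: [0.4456, -0.1901, 0.1706]
tool_rot: [[-0.0, 1.0, 0.002], [1.0, 0.0, -0.001], [-0.001, 0.002, -1.0]]
contact_force: [0.7, 0.4, -3.9]
gripper_width: 0.0366
gripper_force: 50.0
```

>>> play_rows([
  [0.006,-0.002,0.03,0],
  [0,0,0.016,0],
  [0,0,0.008,0],
  [0,0,0.004,0],
  [0,0,0,0],
  [0,0,0,0],
])

```text
time_s: 11.62
tcp_pos: [0.4444, -0.188, 0.1526]
tool_rot: [[-0.0, 1.0, 0.0], [1.0, 0.0, -0.0], [-0.0, 0.0, -1.0]]
contact_force: [-1.6, 1.2, 0.8]
gripper_width: 0.0362
gripper_force: 50.0
```

>>> play_rows([
  [0,0,0,0],
  [0,0,0,0],
  [0,0,0,0],
  [0,0,0,0],
  [0,0,0,0],
  [0,0,-0.05,0],
  [0,0,-0.1,0],
  [0,0,-0.15,0],
  [0,0,-0.15,0],
  [0.05,0,-0.05,0],
  [0.12,0,0,0],
  [0.18,0,0,0],
  [0.19,0.02,0,0],
  [0.19,0.04,0,0],
  [0.19,0.06,0,0],
  [0.19,0.06,0,0],
  [0.19,0.06,0,0],
  [0.19,0.06,0,0],
  [0.19,0.06,0,0],
  [0.1,0.04,0,0],
], fingers=1)

```text
time_s: 14.12
tcp_pos: [0.5635, 0.3503, 0.3025]
tool_rot: [[-0.005, 1.0, -0.0], [1.0, 0.005, 0.001], [0.001, -0.0, -1.0]]
contact_force: [0.0, -1.2, 0.6]
gripper_width: 0.0929
gripper_force: 0.0
```

Run:
```python
from h import *
s=r.observe(); print(s['time_s'],s['tcp_pos'],s['gripper_width'])
p=r.grab_frame("top"); cv2.imwrite("pics/t2.png",cv2.resize(p["pixels"][190:290,130:330+150],None,fx=2.2,fy=2.2)[:,:,::-1])
for l in ["reagent_bottle"]:
    for d in r.mark_of(p,l)[:2]: print(l,d['conf'],np.array(d['xyz']),proj(p,d['xyz']))
```

```text
14.125 [0.5635 0.3503 0.3025] 0.09289830676671659
reagent_bottle 0.78 [ 0.4486 -0.1852  0.0049] [392.5989 262.6089]
```

View pics/t2.png

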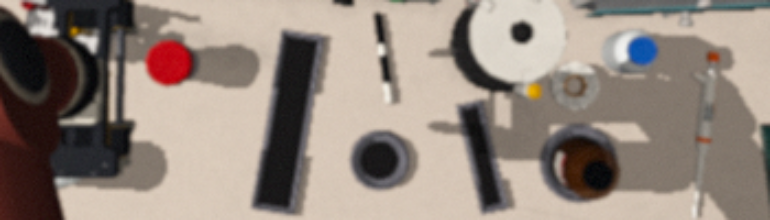

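The bottle stands in the large dish at crop (585,165), and the cup is untouched at (170,62). Before reaching for the cup I'm checking the rack and roller mixer next to it, because the gripper body is long.

Run:
```python
from h import *
a=cv2.imread("pics/scene0.png")[60:220,190:430]; cv2.imwrite("pics/c3.png",cv2.resize(a,None,fx=3.3,fy=3.3,interpolation=cv2.INTER_CUBIC))
```

```text
(no output)
```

View pics/c3.png

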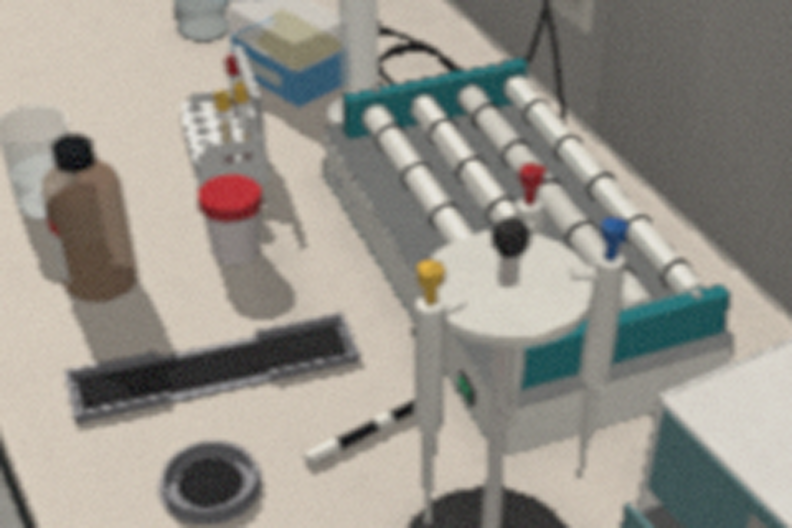

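Run:
```python
from h import *
p=r.grab_frame("scene")
f=lambda u,v,z: print((u,v,z),ground(p,[190+u/3.3,60+v/3.3],z)[0])
f(325,175,0);f(510,455,0);f(470,395,0);f(345,235,0);f(345,120,.1);f(345,120,.12);f(345,120,.08);f(525,350,.1);f(190,150,.05);f(260,140,.05);f(240,90,.1);f(265,190,0)
t=r.grab_frame("top")
for u,v in[(187,180),(187,172),(330,187),(180,217)]:
  for z in(0,.06,.1): print('top',u,v,z,ground(t,[u,v],z)[0])
```

```text
(325, 175, 0) [0.717  0.4541 0.    ]
(510, 455, 0) [0.6873 0.0089 0.    ]
(470, 395, 0) [0.6923 0.0886 0.    ]
(345, 235, 0) [0.6917 0.3495 0.    ]
(345, 120, 0.1) [0.7169 0.3957 0.1   ]
(345, 120, 0.12) [0.704  0.3666 0.12  ]
(345, 120, 0.08) [0.7298 0.4249 0.08  ]
(525, 350, 0.1) [0.7039 0.0252 0.1   ]
(190, 150, 0.05) [0.584  0.4878 0.05  ]
(260, 140, 0.05) [0.6547 0.4732 0.05  ]
(240, 90, 0.1) [0.6453 0.4925 0.1   ]
(265, 190, 0) [0.6494 0.4571 0.    ]
top 187 180 0 [0.7032 0.4668 0.    ]
top 187 180 0.06 [0.6965 0.4447 0.06  ]
top 187 180 0.1 [0.6921 0.43   0.1   ]
top 187 172 0 [0.7288 0.4676 0.    ]
top 187 172 0.06 [0.7208 0.4454 0.06  ]
top 187 172 0.1 [0.7155 0.4307 0.1   ]
top 330 187 0 [0.6845 0.0121 0.    ]
top 330 187 0.06 [0.6788 0.0124 0.06  ]
top 330 187 0.1 [0.6749 0.0127 0.1   ]
top 180 217 0 [0.5855 0.4855 0.    ]
top 180 217 0.06 [0.5846 0.4625 0.06  ]
top 180 217 0.1 [0.584  0.4471 0.1   ]
```

>>> play_rows([
  [0.05,0.03,0,0],
  [0.046,0.03,0,0],
  [0,0,0.08,0],
  [0,0,0.15,0],
  [0,0,0.15,0],
  [0,0,0.15,0],
  [0,0,0.12,0],
  [0,0,0.06,0],
  [0,0,0,0],
  [0,0,0,0],
  [0,0,0,0],
])

```text
time_s: 15.7
tcp_pos: [0.5832, 0.3753, 0.0912]
tool_rot: [[-0.0, 1.0, 0.003], [1.0, 0.0, 0.002], [0.002, 0.003, -1.0]]
contact_force: [-0.6, -0.2, 0.2]
gripper_width: 0.0928
gripper_force: 0.0
```

Run:
```python
from h import *
s=r.observe(); print(s['time_s'],s['tcp_pos'],s['contact_force'])
p=r.grab_frame("wrist"); g=p['pixels'].astype(int)
m=(g[:,:,0]>130)&(g[:,:,1]<50); n,lab,st,_=cv2.connectedComponentsWithStats(m.astype(np.uint8)); k=1+st[1:,4].argmax()
v,u=np.nonzero(lab==k); X=ground(p,np.c_[u,v],.072); print(st[k],(X.max(0)+X.min(0))/2,np.ptp(X,axis=0))
```

```text
15.7 [0.5832 0.3753 0.0912] [-0.5993 -0.2202  0.1734]
[ 262  184  108  104 8738] [0.5815 0.3802 0.072 ] [0.0565 0.0587 0.    ]
```

>>> play_rows([
  [0.014,-0.004,0.04,0],
  [0,0,0.08,0],
  [0,0,0.06,0],
  [0,0,0.025,0],
  [0,0,0,0],
  [0,0,0,0],
])

```text
time_s: 16.5
tcp_pos: [0.5816, 0.3794, 0.0286]
tool_rot: [[-0.0, 1.0, 0.001], [1.0, 0.0, 0.001], [0.001, 0.001, -1.0]]
contact_force: [0.5, 0.4, -0.2]
gripper_width: 0.0929
gripper_force: 0.0
```

>>> play_rows([
  [0,0,0,0],
  [0,0,0,0],
  [0,0,0,0],
  [0,0,0,0],
  [0,0,0,0],
  [0,0,0,0],
], fingers=0, newtons=15)

```text
time_s: 17.25
tcp_pos: [0.581, 0.3792, 0.0278]
tool_rot: [[-0.0, 1.0, 0.0], [1.0, 0.0, 0.0], [0.0, 0.0, -1.0]]
contact_force: [0.7, -0.1, 0.5]
gripper_width: 0.0563
gripper_force: 15.0
```

>>> play_rows([
  [0,0,-0.03,0],
  [0,0,-0.08,0],
  [0,0,-0.14,0],
  [0,0,-0.14,0],
  [0,0,-0.14,0],
  [-0.06,-0.03,-0.06,0],
  [-0.12,-0.05,0,0],
  [-0.15,-0.06,0,0],
  [-0.15,-0.06,0,0],
  [-0.15,-0.06,0,0],
  [-0.15,-0.06,0,0],
  [-0.15,-0.05,0,0],
  [-0.12,-0.05,0,0],
  [-0.06,-0.02,0,0],
  [-0.03,0,0,0],
  [0,0,0,0],
  [0,0,0,0],
])

```text
time_s: 19.38
tcp_pos: [0.4496, 0.0385, 0.2046]
tool_rot: [[-0.003, 1.0, 0.0], [1.0, 0.003, 0.0], [0.0, 0.0, -1.0]]
contact_force: [-0.5, 0.3, -0.1]
gripper_width: 0.0567
gripper_force: 15.0
```

Run:
```python
from h import *
s=r.observe(); print(s['time_s'],s['tcp_pos'],s['gripper_force'],s['gripper_width'])
p=r.grab_frame("wrist"); cv2.imwrite("pics/w4.png",p["pixels"][:,:,::-1])
for l in ["small_dish","sample_cup","long_tray","marker","marker_mid"]:
    for d in r.mark_of(p,l)[:2]: print(l,d['conf'],np.array(d['xyz']),proj(p,d['xyz']))
outline(p,"small_dish",.014);outline(p,"long_tray",.01);outline(p,"marker",.006)
```

```text
19.375 [0.4496 0.0385 0.2046] 15.000064820051193 0.05672552934193238
small_dish 0.57 [ 0.448   0.09   -0.0003] [316.8073 121.3983]
sample_cup 0.96 [0.4539 0.0366 0.1748] [326.141  241.6327]
long_tray 0.68 [0.592  0.0921 0.0079] [465.8201 120.2078]
marker 0.81 [ 0.5945  0.0895 -0.0004] [464.723  122.2845]
marker_mid 0.81 [0.5938 0.0914 0.0089] [468.0096 121.0295]
small_dish conf 0.87 n 6219 px 316.0 115.0 mean [0.447 0.097] rect [446.9  96. ] [82.4 82.3] 82.3 axis -149.0
small_dish conf 0.84 n 820 px 624.0 277.0 mean [ 0.7799 -0.0734] rect [780.9 -73.1] [59.4 27.8] 71.6 axis 78.2
small_dish conf 0.36 n 1156 px 312.0 390.0 mean [ 0.4424 -0.225 ] rect [ 444.7 -223.6] [31.  80.5] 88.4 axis 178.6
long_tray conf 0.56 n 2309 px 461.0 9.0 mean [0.5752 0.1888] rect [555.5 185.2] [139.4  20.9] 0.1 axis 176.0
marker conf 0.88 n 1740 px 466.0 121.0 mean [0.5929 0.0913] rect [592.4  91.2] [133.5  13.3] 9.1 axis -171.1
marker conf 0.22 n 98 px 301.0 379.0 mean [ 0.4295 -0.2166] rect [ 442.8 -219.4] [15.7 98.6] 84.9 axis 176.6
```

View pics/w4.png

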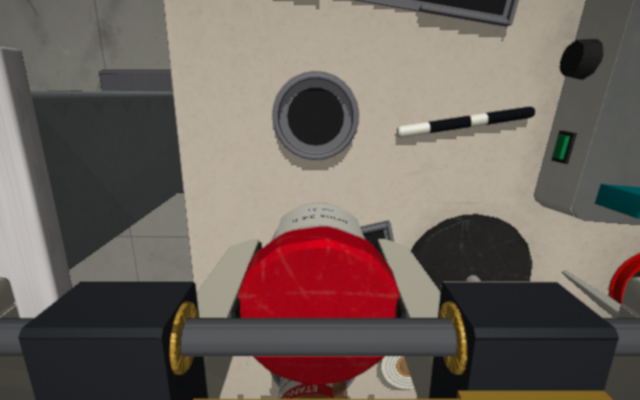

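The cup hangs upright in the gripper (lid at 320,305), the small dish is at (316,115) and the marker at (466,121). I'll fix the dish centre from its dark mat and its outline.

Run:
```python
from h import *
p=r.grab_frame("wrist"); g=p['pixels'].astype(int).max(2)
for th in (40,50,60):
    m=(g<th).astype(np.uint8); n,lab,st,c=cv2.connectedComponentsWithStats(m); k=lab[115,316]
    v,u=np.nonzero(lab==k); X=ground(p,np.c_[u,v],.004); print(th,st[k],c[k],(X.max(0)+X.min(0))/2,np.ptp(X,axis=0))
c=-np.array(p['R']).T@p['t']; print('cam',c)
for y in (.09,.0965):
  for R,z in ((.040,.014),(.036,.014)):
    a=np.linspace(0,6.28,60); q=np.array([proj(p,[.447+R*np.cos(t),y+R*np.sin(t),z]) for t in a]); print(y,R,q.min(0),q.max(0))
```

```text
40 [ 289   86   55   57 2427] [315.7202 114.2806] [0.4466 0.0954 0.004 ] [0.0526 0.0531 0.    ]
50 [ 288   86   56   58 2514] [315.7287 114.2247] [0.4463 0.0949 0.004 ] [0.0536 0.0541 0.    ]
60 [ 288   85   56   59 2586] [315.7711 114.0773] [0.4463 0.0954 0.004 ] [0.0537 0.055  0.    ]
cam [0.4487 0.1158 0.3623]
0.09 0.04 [274.1508  76.6544] [358.3405 162.6099]
0.09 0.036 [278.368   81.2318] [354.1319 158.5756]
0.0965 0.04 [273.9147  69.1462] [358.5616 156.038 ]
0.0965 0.036 [278.1549  73.7751] [354.3302 151.9611]
```

>>> play_rows([
  [0.05,-0.005,0,0],
  [0.085,-0.004,0,0],
  [0.05,0,0,0],
  [0,0,0.06,0],
  [0,0,0.12,0],
  [0,0,0.12,0],
  [0,0,0.12,0],
  [0,0,0.07,0],
  [0,0,0.03,0],
  [0,0,0,0],
  [0,0,0,0],
])

```text
time_s: 21.25
tcp_pos: [0.447, 0.0928, 0.0495]
tool_rot: [[-0.0, 1.0, 0.002], [1.0, 0.0, 0.0], [0.0, 0.002, -1.0]]
contact_force: [0.4, -0.8, -0.1]
gripper_width: 0.0565
gripper_force: 15.0
```

>>> play_rows([
  [0.004,0,0.025,0],
  [0,0,0.018,0],
  [0,0,0.008,0],
  [0,0,0.004,0],
  [0,0,0,0],
  [0,0,0,0],
])

```text
time_s: 22.0
tcp_pos: [0.4464, 0.0938, 0.0323]
tool_rot: [[-0.0, 1.0, 0.0], [1.0, 0.0, -0.0], [-0.0, 0.0, -1.0]]
contact_force: [-0.0, 0.1, -0.7]
gripper_width: 0.0569
gripper_force: 15.0
```

>>> play_rows([
  [0,0,0.002,0],
  [0,0,0,0],
  [0,0,0,0],
])

```text
time_s: 22.38
tcp_pos: [0.4464, 0.0938, 0.0317]
tool_rot: [[-0.0, 1.0, 0.0], [1.0, 0.0, -0.0], [-0.0, 0.0, -1.0]]
contact_force: [-0.6, -1.1, -0.1]
gripper_width: 0.057
gripper_force: 15.0
```

>>> play_rows([
  [0,0,0,0],
  [0,0,0,0],
  [0,0,0,0],
  [0,0,0,0],
  [0,0,-0.05,0],
  [0,0,-0.12,0],
  [0,0,-0.16,0],
  [0,0,-0.16,0],
  [0,0,-0.16,0],
  [0,0,-0.16,0],
  [0,0,-0.1,0],
  [-0.08,0,-0.04,0],
  [-0.15,0,0,0],
  [-0.19,0,0,0],
  [-0.19,0,0,0],
  [-0.19,0,0,0],
  [-0.19,0,0,0],
  [-0.19,0.03,0,0],
  [-0.19,0.05,0,0],
  [-0.19,0.06,0,0],
], fingers=1)

```text
time_s: 24.88
tcp_pos: [0.4887, -0.3756, 0.3165]
tool_rot: [[-0.0, 1.0, 0.0], [1.0, 0.0, 0.001], [0.001, 0.0, -1.0]]
contact_force: [1.2, 1.4, 0.6]
gripper_width: 0.093
gripper_force: 0.0
```

>>> play_rows([
  [-0.08,0,0,0],
  [-0.03,0,0,0],
  [0,0,0,0],
  [0,0,0,0],
])

```text
time_s: 25.38
tcp_pos: [0.4891, -0.4055, 0.3169]
tool_rot: [[-0.002, 1.0, 0.001], [1.0, 0.002, 0.001], [0.001, 0.001, -1.0]]
contact_force: [0.2, 0.1, -0.2]
gripper_width: 0.0931
gripper_force: 0.0
```

Run:
```python
from h import *
s=r.observe(); print(s['time_s'],s['tcp_pos'],s['joint_pos'])
p=r.grab_frame("wrist"); cv2.imwrite("pics/w5.png",p["pixels"][:,:,::-1])
for l in ["pipette"]:
    for d in r.mark_of(p,l)[:2]: print(l,d['conf'],np.array(d['xyz']),proj(p,d['xyz']))
outline(p,"pipette",.01)
t=r.grab_frame("top")
for l in ["reagent_bottle","sample_cup"]:
    for d in r.mark_of(t,l)[:1]: print(l,d['conf'],np.array(d['xyz']))
```

```text
25.375 [ 0.4891 -0.4055  0.3169] [ 0.3318  0.58    0.5997  1.3356 -0.3261  1.3238  0.9363]
pipette 0.63 [ 0.488  -0.3596 -0.    ] [317.3228 119.4493]
pipette conf 0.94 n 2146 px 335.0 125.0 mean [ 0.5109 -0.3664] rect [ 490.1 -358.7] [ 34.9 234.6] 84.1 axis 173.4
reagent_bottle 0.71 [ 0.4445 -0.1917  0.0084]
```

View pics/w5.png

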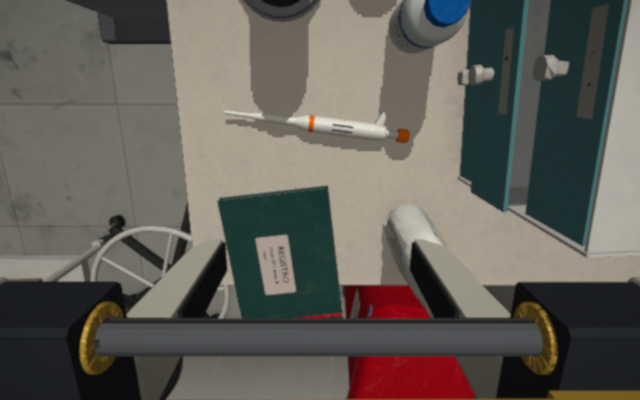

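The wrist view shows the pipette lying with its nozzle at (226,114) toward the robot, orange ring at (311,124), plunger at (403,135) and hook at (382,119) on the far-left (+y) side.

Run:
```python
from h import *
p=r.grab_frame("wrist")
G=ground(p,[[225,113.5],[311,124],[403,135.5],[410,136],[345,128.5]],.0105)[:,:2]; print(G)
d=G[0]-G[3]; print(np.linalg.norm(d),np.degrees(np.arctan2(d[1],d[0])))
# known model: fit outline with pipette silhouette
m=r.regions_of(p,"pipette")[0]['region']; v,u=np.nonzero(m); X=ground(p,np.c_[u,v],.0105)[:,:2]
def model(q):
    x,y=q[:,0],q[:,1]
    return ((y>18)&(y<118)&(abs(x+7.5)<4.5))|((y>-88)&(y<20)&(x>-17)&(x<2))|((y>-118)&(y<=-88)&(abs(x+7.5)<6))|((y>-85)&(y<-43)&(x>=2)&(x<18)&(x-2<16*(1-abs(y+70)/27)))
from scipy.optimize import differential_evolution
gx=np.arange(.35,.65,.0015); gy=np.arange(-.42,-.30,.0015); A,B=np.meshgrid(gx,gy); P=np.c_[A.ravel(),B.ravel()]
uv=np.array([proj(p,[a,b,.0105]) for a,b in P]).round().astype(int); ins=m[uv[:,1].clip(0,399),uv[:,0].clip(0,639)]
def cost(q):
    a=np.radians(q[2]); yv=np.array([np.cos(a),np.sin(a)]); xv=np.array([yv[1],-yv[0]]); D=(P-q[:2])*1000
    k=model(np.c_[D@xv,D@yv]); return -(k&ins).sum()/(k|ins).sum()
res=differential_evolution(cost,[(.46,.52),(-.38,-.34),(165,182)],seed=1,maxiter=60); q=res.x; print(q,res.fun)
a=np.radians(q[2]); yv=np.array([np.cos(a),np.sin(a)]); xv=np.array([yv[1],-yv[0]]); g=q[:2]-.0075*xv-.015*yv; print('grasp',g)
```

```text
[[ 0.3714 -0.3531]
 [ 0.4796 -0.366 ]
 [ 0.5973 -0.3803]
 [ 0.6063 -0.3809]
 [ 0.5228 -0.3716]]
0.2365714943539403 173.2418276253237
[  0.4897  -0.3569 172.4343] -0.8073555166374781
grasp [ 0.5036 -0.3664]
```

>>> play_rows([
  [0,0,0,0.0269],
  [0,0,0.03,0.0269],
  [0,0,0.05,0.0269],
  [0,0,0.05,0.0269],
  [0,0,0.05,0.0269],
  [0,0,0.05,0.0269],
  [0,0,0.05,0.0269],
  [0,0,0.05,0.0269],
  [0,0,0.05,0.0269],
  [0,0,0.05,0.0269],
  [0,0,0,0],
  [0,0,0,0],
  [0,0,0,0],
])

```text
time_s: 27.4
tcp_pos: [0.4887, -0.4077, 0.1887]
tool_rot: [[0.993, -0.117, 0.001], [-0.117, -0.993, -0.001], [0.001, 0.001, -1.0]]
contact_force: [-0.8, -1.0, 0.1]
gripper_width: 0.0928
gripper_force: 0.0
```

```bash
cat >> h.py <<'E'
def go(x,y,ang=None):
    "shift in tool axes (fractions) to world xy, and turn (fraction) to bring tool y to world angle ang"
    s=r.observe(); R=np.array(s['tool_rot']); p=np.array(s['tcp_pos']); d=R.T@np.array([x-p[0],y-p[1],0])/.3
    a=np.degrees(np.arctan2(R[1,1],R[0,1])); print('t',s['time_s'],'tcp',p,'yang %.2f'%a,'shift',d[:2],'turn',None if ang is None else ((a-ang+180)%360-180)/360,'j7 %.2f'%s['joint_pos'][6],'w %.4f F %.1f'%(s['gripper_width'],s['gripper_force']),s['contact_force'])
E
python3 -c "
from h import *
go(.504,-.368,-96.8)"
```

```text
t 27.4 tcp [ 0.4887 -0.4077  0.1887] yang -96.74 shift [ 0.0352 -0.1373] turn 0.00015866480980493395 j7 -0.42 w 0.0928 F 0.0 [-0.7772 -0.9561  0.1461]
```

>>> play_rows([
  [0.018,-0.068,0,0],
  [0.018,-0.07,0,0],
  [0,0,0.06,0],
  [0,0,0.12,0],
  [0,0,0.12,0],
  [0,0,0.1,0],
  [0,0,0.06,0],
  [0,0,0.03,0],
  [0,0,0,0],
  [0,0,0,0],
  [0,0,0,0],
])

```text
time_s: 28.78
tcp_pos: [0.5046, -0.3678, 0.0417]
tool_rot: [[0.993, -0.119, 0.001], [-0.119, -0.993, -0.001], [0.001, 0.001, -1.0]]
contact_force: [-0.0, -0.2, 0.1]
gripper_width: 0.0931
gripper_force: 0.0
```

```bash
python3 -c "
from h import *
go(.504,-.368,-96.8)
p=r.grab_frame('wrist'); cv2.imwrite('pics/w6.png',p['pixels'][:,:,::-1])
outline(p,'pipette',.015)"
```

```text
t 28.775 tcp [ 0.5046 -0.3678  0.0417] yang -96.81 shift [-0.0019  0.0008] turn -2.2911285665827563e-05 j7 -0.34 w 0.0931 F 0.0 [-0.0132 -0.169   0.113 ]
pipette conf 0.62 n 9847 px 314.0 188.0 mean [ 0.5319 -0.3696] rect [ 501.1 -361.2] [ 34.7 210.1] 84.7 axis 173.5
```

View pics/w6.png

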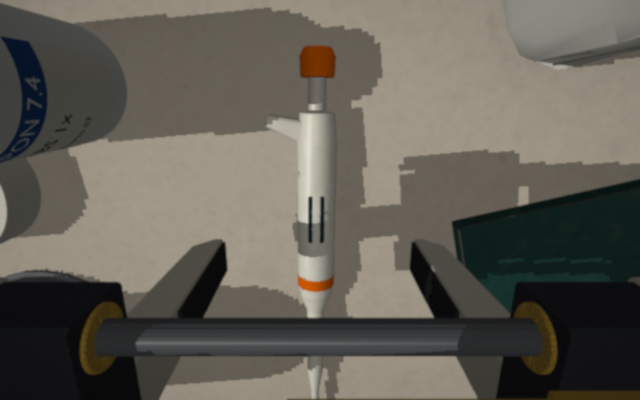

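The pipette is centred between the fingers and aligned with the tool (handle at column 316), with the hook at (283,124). I'm lowering and gripping.

>>> play_rows([
  [0,0,0.04,0],
  [0,0,0.035,0],
  [0,0,0.02,0],
  [0,0,0.006,0],
  [0,0,0,0],
  [0,0,0,0],
])

```text
time_s: 29.62
tcp_pos: [0.5043, -0.3676, 0.0107]
tool_rot: [[0.993, -0.119, 0.0], [-0.119, -0.993, -0.001], [0.0, 0.001, -1.0]]
contact_force: [-1.0, -0.9, 0.0]
gripper_width: 0.0932
gripper_force: 0.0
```

>>> play_rows([
  [0,0,0,0],
  [0,0,0,0],
  [0,0,0,0],
  [0,0,0,0],
  [0,0,0,0],
  [0,0,0,0],
  [0,0,0,0],
  [0,0,0,0],
], fingers=0, newtons=25)

```text
time_s: 30.62
tcp_pos: [0.5041, -0.3673, 0.0103]
tool_rot: [[0.993, -0.119, -0.0], [-0.119, -0.993, 0.0], [-0.0, -0.0, -1.0]]
contact_force: [0.5, 0.1, 0.0]
gripper_width: 0.0189
gripper_force: 25.0
```

>>> play_rows([
  [0,0,-0.03,0],
  [0,0,-0.08,0],
  [0,0,-0.13,0],
  [0,0,-0.15,0],
  [0,0,-0.15,0],
  [0,0,-0.15,0],
  [0,0,-0.15,0],
  [-0.03,0,-0.15,0],
  [-0.06,0,-0.12,0],
  [-0.06,0,-0.06,0],
  [-0.03,0,0,0],
  [0,0,0,0],
])

```text
time_s: 32.12
tcp_pos: [0.4498, -0.3601, 0.3603]
tool_rot: [[0.993, -0.12, -0.001], [-0.12, -0.993, 0.002], [-0.001, -0.002, -1.0]]
contact_force: [-0.1, -0.5, -1.2]
gripper_width: 0.0187
gripper_force: 25.0
```

```bash
python3 -c "
from h import *
go(.47,.10,-98.8)
p=r.grab_frame('wrist');outline(p,'pipette',.36)"
```

```text
t 32.125 tcp [ 0.4498 -0.3601  0.3603] yang -96.87 shift [-0.1168 -1.5307] turn 0.005355074630683197 j7 -0.55 w 0.0187 F 25.0 [-0.0578 -0.475  -1.2233]
pipette conf 0.66 n 13403 px 316.0 189.0 mean [ 0.4832 -0.3636] rect [ 459.9 -355.7] [ 36.7 184.7] 85.4 axis 174.2
```

>>> play_rows([
  [-0.01,-0.06,0,0],
  [-0.01,-0.12,0,0],
  [-0.015,-0.16,0,0],
  [-0.015,-0.17,0,0],
  [-0.015,-0.17,0,0],
  [-0.015,-0.17,0,0],
  [-0.015,-0.17,0,0],
  [-0.01,-0.17,0,0],
  [0,-0.17,0,0],
  [0,-0.17,0,0],
  [0.04,-0.16,0,0.0054],
  [0.04,-0.12,0,0],
  [0,-0.07,0,0],
  [0,-0.03,0,0],
  [0,0,0,0],
  [0,0,0,0],
])

```text
time_s: 34.22
tcp_pos: [0.5131, 0.2064, 0.3618]
tool_rot: [[0.988, -0.155, 0.0], [-0.155, -0.988, 0.0], [0.0, -0.0, -1.0]]
contact_force: [-0.1, 0.3, -0.4]
gripper_width: 0.019
gripper_force: 25.0
```

```bash
python3 -c "
from h import *
go(.5132,.2178,-98.8)
p=r.grab_frame('wrist'); cv2.imwrite('pics/w7.png',p['pixels'][:,:,::-1])
outline(p,'long_tray',.01); outline(p,'pipette',.36)
for d in r.mark_of(p,'long_tray')[:2]: print(d['conf'],np.array(d['xyz']))
for d in r.mark_of(p,'pipette')[:2]: print(d['conf'],np.array(d['xyz']))
t=r.grab_frame('top')
for l in ['reagent_bottle','sample_cup']:
    for d in r.mark_of(t,l)[:1]: print(l,d['conf'],np.array(d['xyz']))"
```

```text
t 34.225 tcp [0.5131 0.2064 0.3618] yang -98.93 shift [-0.0055 -0.0376] turn -0.0003588949553659404 j7 -1.60 w 0.0190 F 25.0 [-0.1366  0.3351 -0.446 ]
long_tray conf 0.88 n 2166 px 293.0 135.0 mean [0.537  0.2386] rect [508.1 238.2] [ 35.5 248.3] 81.6 axis 168.5
long_tray conf 0.70 n 1960 px 583.0 149.0 mean [ 0.4563 -0.1661] rect [ 450.7 -173.8] [ 91.6 108.3] 68.0 axis 156.0
pipette conf 0.56 n 12921 px 316.0 189.0 mean [0.5462 0.2017] rect [522.9 210. ] [ 36.9 185.5] 83.9 axis 172.2
0.79 [0.4984 0.2223 0.0012]
0.65 [0.4988 0.215  0.3502]
reagent_bottle 0.65 [0.4461 0.0942 0.0037]
sample_cup 0.54 [0.4485 0.0901 0.0043]
```

View pics/w7.png

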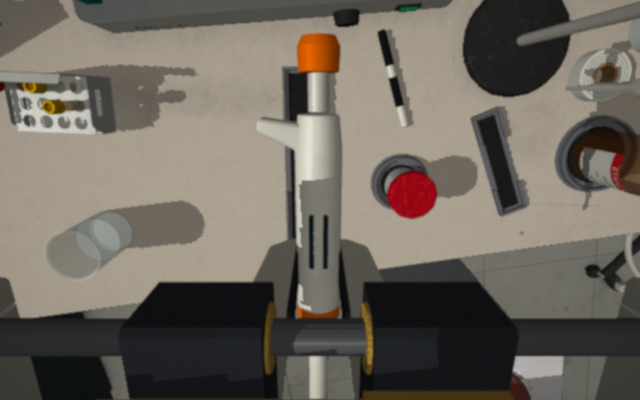

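The pipette is held level with its hook at (275,128). The tray's left wall shows at columns 285–290. The cup stands in its dish at (405,190) and the bottle in its dish at (600,155). I'll check the tray's edge line.

```bash
python3 -c "
from h import *
p=r.grab_frame('wrist')
m=r.regions_of(p,'long_tray')[0]['region']
rows=[v for v in range(75,235) if m[v,260:310].any()]
E=ground(p,[[np.nonzero(m[v,260:310])[0][0]+260-.5,v] for v in rows],.008)[:,:2]
f=np.polyfit(E[:,0],E[:,1],1); a=np.arctan(f[0]); print('angle',180+np.degrees(a),'len',len(rows))
for c in ([.4995,.2275],[.4988,.2265]):
  n=np.array([np.sin(np.radians(8.8)),np.cos(np.radians(8.8))]); D=(E-c)@n*1000; print(np.percentile(D,[5,25,50,75,95]))
vt=np.nonzero(m[:,270:300].any(1))[0].min(); print('top row',vt,ground(p,[290,vt],.01))
t=r.grab_frame('top'); outline(t,'long_tray',.01)
s=r.grab_frame('scene'); outline(s,'long_tray',.01); outline(s,'short_tray',.01)
"
```

```text
angle 171.1251777912332 len 133
[26.596  27.3949 28.6981 29.1256 29.5442]
[27.6913 28.4902 29.7934 30.2209 30.6396]
top row 65 [[0.6317 0.2272 0.01  ]]
long_tray conf 0.56 n 1153 px 261.0 240.0 mean [0.5167 0.2274] rect [500.4 227.2] [ 66.1 262.7] 81.7 axis 170.4
long_tray conf 0.60 n 1397 px 254.0 171.0 mean [0.4996 0.2167] rect [503.  217.9] [ 74.5 259.9] 81.8 axis 171.3
short_tray conf 0.69 n 857 px 276.0 244.0 mean [ 0.4508 -0.0585] rect [453.8 -57.1] [157.6  45.1] 13.5 axis -166.0
```

>>> play_rows([
  [-0.003,-0.018,0,0],
  [-0.002,-0.016,0,0],
  [0,0,0.06,0],
  [0,0,0.12,0],
  [0,0,0.15,0],
  [0,0,0.15,0],
  [0,0,0.15,0],
  [0,0,0.15,0],
  [0,0,0.12,0],
  [0,0,0.08,0],
  [0,0,0.04,0],
  [0,0,0,0],
  [0,0,0,0],
  [0,0,0,0],
])

```text
time_s: 36.72
tcp_pos: [0.5141, 0.2187, 0.0564]
tool_rot: [[0.988, -0.152, 0.002], [-0.152, -0.988, 0.001], [0.002, -0.001, -1.0]]
contact_force: [0.4, 0.2, 0.4]
gripper_width: 0.0187
gripper_force: 25.0
```

```bash
python3 -c "
from h import *
go(.5132,.2165,-98.8)
p=r.grab_frame('wrist'); cv2.imwrite('pics/w8.png',p['pixels'][:,:,::-1])"
```

```text
t 36.725 tcp [0.5141 0.2187 0.0564] yang -98.76 shift [-0.0017  0.0075] turn 0.00011315960036771205 j7 -1.29 w 0.0187 F 25.0 [0.3547 0.2042 0.4453]
```

View pics/w8.png

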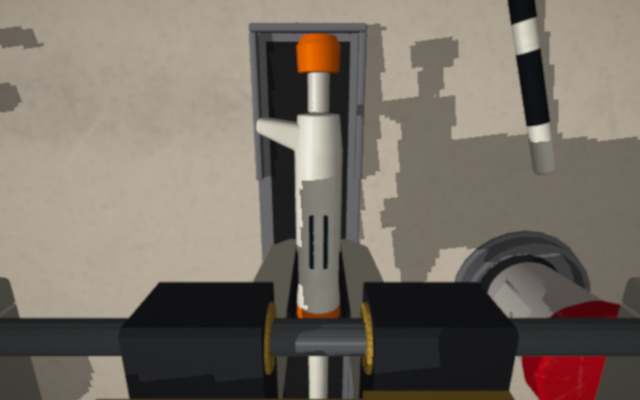

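```bash
python3 -c "
from h import *
s=r.observe(); R=np.array(s['tool_rot']); T=np.array(s['tcp_pos']); p=r.grab_frame('wrist')
for uv,z in (([308,25],.01),([250,27],.01),([367,27],.01),([257,125],.06),([318,34],T[2]+.0),([318,34],T[2]+.006)): print(uv,z,(R.T@(ground(p,uv,z)[0]-T))*1000)
"
```

```text
[308, 25] 0.01 [112.4179  -4.7551  46.4136]
[250, 27] 0.01 [111.48   -34.8621  46.441 ]
[367, 27] 0.01 [111.462   25.8451  46.3831]
[257, 125] 0.06 [ 65.7346 -25.2683  -3.6323]
[318, 34] 0.056251496927207614 [101.4794   0.439    0.1418]
[318, 34] 0.06225149692720761 [100.6161   0.4408  -5.8594]
```

The tray sits 4.5 mm left of the handle axis and should be 7.5 mm. Lengthwise the fit is fine. I'm shifting 3 mm and lowering.

>>> play_rows([
  [0,0.01,0.02,0],
  [0,0,0.05,0],
  [0,0,0.04,0],
  [0,0,0.02,0],
  [0,0,0.008,0],
  [0,0,0.004,0],
  [0,0,0,0],
  [0,0,0,0],
])

```text
time_s: 37.83
tcp_pos: [0.5127, 0.2154, 0.0133]
tool_rot: [[0.988, -0.152, -0.0], [-0.152, -0.988, 0.0], [-0.0, -0.0, -1.0]]
contact_force: [-3.4, -1.0, 6.1]
gripper_width: 0.0189
gripper_force: 25.0
```

>>> play_rows([
  [0,0,0,0],
  [0,0,0,0],
  [0,0,0,0],
  [0,0,0,0],
  [0,0,0,0],
  [0,0,-0.03,0],
  [0,0,-0.08,0],
  [0,0,-0.15,0],
  [0,0,-0.15,0],
  [0,0,-0.15,0],
  [0,0,-0.15,0],
  [-0.05,0.05,-0.08,0],
  [-0.05,0.12,0,0],
  [-0.05,0.12,0,0],
  [-0.05,0.06,0,0],
  [0,0,0,0],
  [0,0,0,0],
], fingers=1)

```text
time_s: 39.95
tcp_pos: [0.4384, 0.1218, 0.25]
tool_rot: [[0.989, -0.151, 0.001], [-0.151, -0.989, 0.0], [0.001, -0.001, -1.0]]
contact_force: [-0.2, -0.9, 0.3]
gripper_width: 0.0929
gripper_force: 0.0
```

```bash
python3 -c "
from h import *
go(.593,.091,-81)
p=r.grab_frame('wrist'); cv2.imwrite('pics/w9.png',p['pixels'][:,:,::-1])
outline(p,'marker',.006); outline(p,'pipette',.013); outline(p,'long_tray',.01); outline(p,'short_tray',.01)
for l in ['marker_mid','short_tray','pipette','long_tray']:
  for d in r.mark_of(p,l)[:2]: print(l,d['conf'],np.array(d['xyz']),proj(p,d['xyz']))"
```

```text
t 39.95 tcp [0.4384 0.1218 0.25  ] yang -98.69 shift [0.525  0.0237] turn -0.04913535160746131 j7 -1.38 w 0.0929 F 0.0 [-0.231  -0.9247  0.2915]
marker conf 0.81 n 856 px 333.0 39.0 mean [0.5666 0.0863] rect [566.1  86.3] [78.4 11.9] 9.4 axis -170.9
pipette conf 0.94 n 3431 px 220.0 97.0 mean [0.5259 0.2134] rect [497.4 221.6] [ 37.7 235.8] 84.1 axis 172.0
pipette conf 0.21 n 5445 px 469.0 125.0 mean [ 0.4579 -0.0466] rect [454.  -48.2] [156.4  42.6] 13.5 axis -166.2
long_tray conf 0.89 n 9998 px 214.0 119.0 mean [0.5022 0.2256] rect [497.2 224.8] [ 63.4 249.4] 81.3 axis 171.7
long_tray conf 0.48 n 913 px 333.0 38.0 mean [0.5668 0.0865] rect [566.   86.2] [78.2 11.9] 8.9 axis -171.1
marker_mid 0.81 [0.5897 0.0944 0.0083] [322.0395  15.384 ]
marker_mid 0.55 [ 0.4464 -0.0505  0.0025] [469.2866 134.7486]
short_tray 0.78 [ 0.4487 -0.0469  0.0046] [466.7139 133.3858]
pipette 0.67 [ 0.4983  0.2236 -0.002 ] [220.1219 125.4036]
long_tray 0.67 [0.4988 0.2235 0.0004] [219.5427 125.1249]
```

View pics/w9.png

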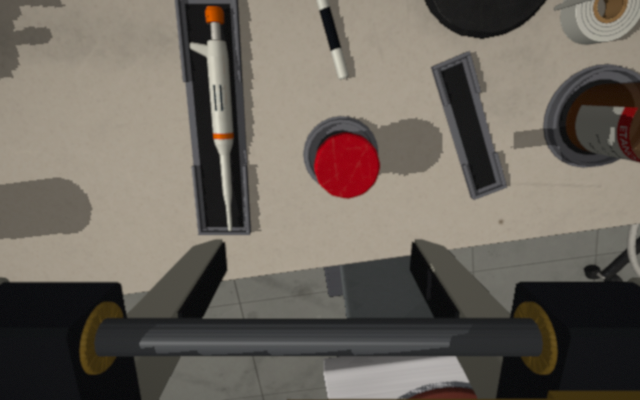

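The pipette lies in the long tray (plunger (214,14), nozzle tip (229,229)). The cup stands in its dish at (345,160) and the short tray is at (469,125). I'll check the nozzle-end clearance in numbers.

```bash
python3 -c "
from h import *
p=r.grab_frame('wrist')
e=np.array([.989,-.151])
for n,uv,z in (('nozzle tip',[229,229.5],.013),('outer end L',[200,235],.01),('outer end R',[249,233],.01),('plunger',[213.5,5.5],.013)):
  g=ground(p,uv,z)[0]; print(n,g,'along',(g[:2]@e*1000).round(1))
g=p['pixels'][150:250,180:260]; cv2.imwrite('pics/c9.png',cv2.resize(g,None,fx=6,fy=6,interpolation=cv2.INTER_CUBIC)[:,:,::-1])"
```

```text
nozzle tip [0.3792 0.2353 0.013 ] along 339.5
outer end L [0.3766 0.2719 0.01  ] along 331.4
outer end R [0.3702 0.2138 0.01  ] along 333.8
plunger [0.6128 0.1979 0.013 ] along 576.2
```

View pics/c9.png

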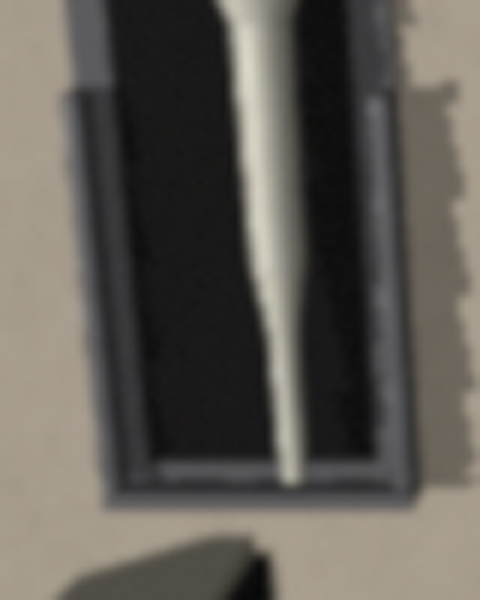

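Everything is inside the rim. The nozzle tip clears the end wall by a few millimetres and the pipette lies parallel to the tray. Next is the marker, so I'm checking how high the mixer stands near it.

```bash
python3 -c "
from h import *
p=r.grab_frame('scene'); 
for z in (0,.05,.08,.1,.12,.15): print(z,proj(p,[.70,.012,z]),'crop',(proj(p,[.70,.012,z])-[190,60])*3.3)
go(.593,.0915,-81.1)"
```

```text
0 [347.8937 195.694 ] crop [521.0492 447.7902]
0.05 [349.0803 183.0426] crop [524.965  406.0405]
0.08 [349.8314 175.034 ] crop [527.4437 379.6122]
0.1 [350.3496 169.5088] crop [529.1538 361.3789]
0.12 [350.8825 163.8272] crop [530.9123 342.6298]
0.15 [351.7107 154.9969] crop [533.6454 313.4899]
t 40.5 tcp [0.4376 0.1209 0.2497] yang -98.76 shift [0.5267 0.018 ] turn -0.0490639284765841 j7 -1.38 w 0.0929 F 0.0 [-0.101   0.0422  0.4886]
```

>>> play_rows([
  [0.06,0.003,0,0],
  [0.12,0.003,0,0],
  [0.15,0.004,0,0],
  [0.12,0.004,0,0],
  [0.06,0.004,0,0],
  [0.017,0,0,0],
  [0,0,0,-0.0245],
  [0,0,0,-0.0246],
  [0,0,0.06,0],
  [0,0,0.12,0],
  [0,0,0.15,0],
  [0,0,0.15,0],
  [0,0,0.08,0],
  [0,0,0.04,0],
  [0,0,0,0],
  [0,0,0,0],
  [0,0,0,0],
])

```text
time_s: 42.62
tcp_pos: [0.5937, 0.0914, 0.0709]
tool_rot: [[0.988, 0.155, 0.002], [0.155, -0.988, 0.0], [0.002, 0.0, -1.0]]
contact_force: [0.4, 0.5, 0.5]
gripper_width: 0.0929
gripper_force: 0.0
```

```bash
python3 -c "
from h import *
go(.593,.0915,-81.1)
p=r.grab_frame('wrist'); cv2.imwrite('pics/w10.png',p['pixels'][:,:,::-1])
m=r.regions_of(p,'marker')
outline(p,'marker',.008)
for d in r.mark_of(p,'marker_mid')[:1]: print(d['conf'],d['xyz'])
s=r.observe();R=np.array(s['tool_rot']);T=np.array(s['tcp_pos'])
v,u=np.nonzero(m[0]['region']); X=ground(p,np.c_[u,v],.006); L=(X-T)@R*1000; print(L.min(0),L.max(0),'mid',L.mean(0), np.polyfit(L[:,0],L[:,1],1))"
```

```text
t 42.625 tcp [0.5937 0.0914 0.0709] yang -81.10 shift [-0.0024 -0.0007] turn -5.908051579694984e-06 j7 -0.89 w 0.0929 F 0.0 [0.4163 0.4622 0.4976]
marker conf 0.94 n 3449 px 319.0 211.0 mean [0.5978 0.0912] rect [592.   90.4] [132.2  12.6] 8.4 axis -171.3
0.79 [0.5915, 0.0929, 0.0081]
[-68.8471  -5.2881  64.1663] [64.5093  7.4697 64.2739] mid [ 3.7074  0.9594 64.2248] [0.0035 0.9463]
```

View pics/w10.png

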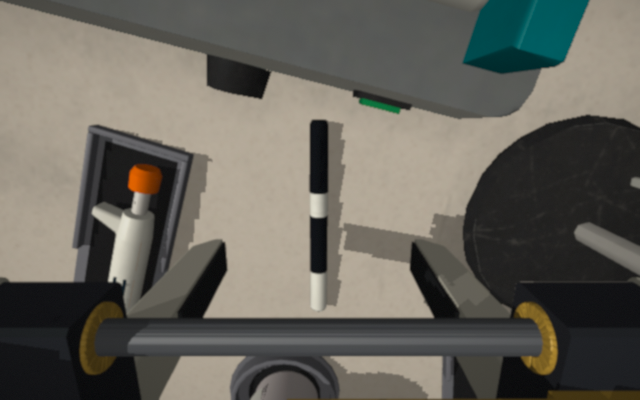

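The marker is centred and parallel between the fingers (column 319, rows 122–308). The mixer and the stand base are clear of the fingers.

>>> play_rows([
  [-0.007,0.002,0.05,0],
  [0,0,0.07,0],
  [0,0,0.05,0],
  [0,0,0.02,0],
  [0,0,0.006,0],
  [0,0,0,0],
  [0,0,0,0],
])

```text
time_s: 43.7
tcp_pos: [0.5915, 0.0905, 0.0115]
tool_rot: [[0.988, 0.155, 0.001], [0.155, -0.988, 0.0], [0.001, 0.0, -1.0]]
contact_force: [-0.5, -0.1, -0.2]
gripper_width: 0.0931
gripper_force: 0.0
```

>>> play_rows([
  [0,0,0,0],
  [0,0,0,0],
  [0,0,0,0],
  [0,0,0,0],
  [0,0,0,0],
  [0,0,0,0],
  [0,0,0,0],
  [0,0,0,0],
], fingers=0, newtons=15)

```text
time_s: 44.7
tcp_pos: [0.591, 0.0905, 0.0109]
tool_rot: [[0.988, 0.155, -0.0], [0.155, -0.988, -0.0], [-0.0, 0.0, -1.0]]
contact_force: [0.4, 0.2, 0.1]
gripper_width: 0.0176
gripper_force: 0.0
```

>>> play_rows([
  [0,0,0,0],
  [0,0,0,0],
  [0,0,0,0],
  [0,0,0,0],
])

```text
time_s: 45.2
tcp_pos: [0.591, 0.0905, 0.0109]
tool_rot: [[0.988, 0.155, -0.0], [0.155, -0.988, -0.0], [-0.0, 0.0, -1.0]]
contact_force: [-0.0, 0.2, -0.0]
gripper_width: 0.0112
gripper_force: 15.0
```

The marker is held, but when I place it at the short tray the gripper body would come within about 2 mm of the bottle. I'm regripping the marker 20 mm further along it, on the +x side, which gives about 8 mm.

>>> play_rows([
  [0,0,0,0],
  [0,0,0,0],
  [0,0,0,0],
  [0.02,0,0,0],
  [0.03,0,0,0],
  [0.017,0,0,0],
  [0,0,0,0],
  [0,0,0,0],
], fingers=0.4)

```text
time_s: 46.2
tcp_pos: [0.6107, 0.0935, 0.0108]
tool_rot: [[0.988, 0.155, -0.001], [0.155, -0.988, -0.0], [-0.001, 0.0, -1.0]]
contact_force: [0.1, -0.4, -0.6]
gripper_width: 0.0372
gripper_force: 0.0
```

```bash
python3 -c "
from h import *
go(.6108,.0936,-81.1)
p=r.grab_frame('wrist')
s=r.observe();R=np.array(s['tool_rot']);T=np.array(s['tcp_pos'])
v,u=np.nonzero(r.regions_of(p,'marker')[0]['region']); X=ground(p,np.c_[u,v],.006); L=(X-T)@R*1000; print(L.min(0),L.max(0))"
```

```text
t 46.2 tcp [0.6107 0.0935 0.0108] yang -81.10 shift [ 0.0005 -0.0002] turn 1.6009894676945653e-06 j7 -0.86 w 0.0372 F 0.0 [ 0.1023 -0.4327 -0.5604]
[-86.4874  -5.4814   4.8489] [46.8889  6.6749  4.9113]
```

>>> play_rows([
  [0,0,0,0],
  [0,0,0,0],
  [0,0,0,0],
  [0,0,0,0],
  [0,0,0,0],
  [0,0,0,0],
], fingers=0)

```text
time_s: 47.05
tcp_pos: [0.6109, 0.0937, 0.011]
tool_rot: [[0.988, 0.155, -0.0], [0.155, -0.988, 0.0], [-0.0, -0.0, -1.0]]
contact_force: [0.5, 0.1, 1.0]
gripper_width: 0.0114
gripper_force: 15.0
```

>>> play_rows([
  [0,0,-0.03,0],
  [0,0,-0.08,0],
  [0,0,-0.14,0],
  [0,0,-0.15,0],
  [0,0,-0.14,0],
  [-0.04,0,-0.08,0],
  [-0.09,0,-0.03,0],
  [-0.13,0,0,0],
  [-0.13,0,0,0],
  [-0.09,0,0,0],
  [-0.05,0,0,0],
  [0,0,0,-0.0133],
  [0,0,0,0],
  [0,0,0,0],
])

```text
time_s: 48.8
tcp_pos: [0.4544, 0.069, 0.2061]
tool_rot: [[0.972, 0.236, 0.001], [0.236, -0.972, -0.0], [0.001, 0.0, -1.0]]
contact_force: [0.3, 0.1, 0.3]
gripper_width: 0.0116
gripper_force: 15.0
```

```bash
python3 -c "
from h import *
go(.4722,-.0436,-76.3)
a=r.grab_frame('scene'); b=r.grab_frame('top')
P=lambda p:p['intrinsics']@np.c_[p['R'],p['t']]
def tri(u,v):
  X=cv2.triangulatePoints(P(a),P(b),np.array(u,float),np.array(v,float))[:,0]; X=X[:3]/X[3]; print(X,proj(a,X)-u,proj(b,X)-v)
tri([190+430/3.3,60+267/3.3],[370,231])
tri([190+535/3.3,60+172/3.3],[347,186])
w=r.grab_frame('wrist'); s=r.observe();R=np.array(s['tool_rot']);T=np.array(s['tcp_pos'])
outline(b,'short_tray',.01); outline(w,'short_tray',.01)
for d in r.mark_of(w,'short_tray')[:2]: print(d['conf'],d['xyz'])
cv2.imwrite('pics/w11.png',w['pixels'][:,:,::-1])"
```

```text
t 48.8 tcp [0.4544 0.069  0.2061] yang -76.36 shift [-0.0307  0.3787] turn -0.00017203908464635573 j7 -0.91 w 0.0116 F 15.0 [0.2825 0.0951 0.2977]
[ 0.5547 -0.082   0.3132] [-1.5031  0.0348] [ 0.6071 -1.1818]
[ 0.6599 -0.0277  0.3155] [-1.4796  0.0645] [ 0.7005 -1.2319]
short_tray conf 0.57 n 636 px 349.0 261.0 mean [ 0.4537 -0.0481] rect [453.  -47.9] [157.3  42.4] 14.4 axis -166.2
short_tray conf 0.75 n 5904 px 429.0 195.0 mean [ 0.4587 -0.0474] rect [453.9 -48.7] [157.4  42.9] 13.8 axis -166.1
0.78 [0.4512, -0.0448, 0.0]
0.29 [0.4326, 0.0675, 0.1937]
```

View pics/w11.png

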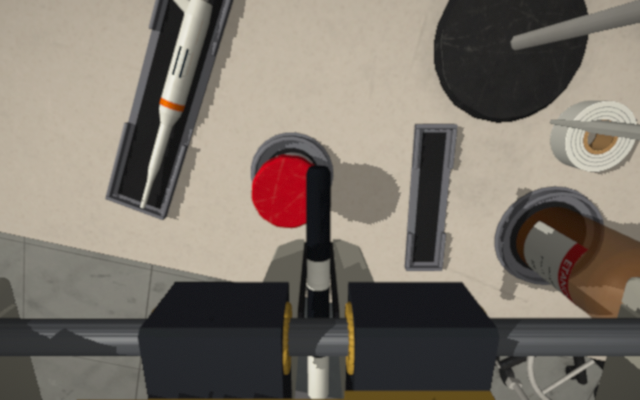

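The view shows the short tray parallel to the tool at (430,195), the cup in its dish at (290,185), the bottle in its dish at (565,240) and the pipette in the long tray. I'm moving over the short tray.

>>> play_rows([
  [-0.01,0.06,0,0],
  [-0.01,0.11,0,0],
  [-0.01,0.11,0,0],
  [0,0.07,0,0],
  [0,0.028,0,0],
  [0,0,0,0],
  [0,0,0.06,0],
  [0,0,0.12,0],
  [0,0,0.12,0],
  [0,0,0.08,0],
  [0,0,0.04,0],
  [0,0,0,0],
  [0,0,0,0],
  [0,0,0,0],
])

```text
time_s: 50.85
tcp_pos: [0.4726, -0.0433, 0.0808]
tool_rot: [[0.971, 0.237, 0.002], [0.237, -0.971, -0.0], [0.002, 0.0, -1.0]]
contact_force: [-0.1, 0.4, 1.1]
gripper_width: 0.0113
gripper_force: 15.0
```

```bash
python3 -c "
from h import *
go(.4726,-.0433,-76.3)
w=r.grab_frame('wrist'); s=r.observe();R=np.array(s['tool_rot']);T=np.array(s['tcp_pos'])
v,u=np.nonzero(r.regions_of(w,'short_tray')[0]['region']); L=(ground(w,np.c_[u,v],.01)-T)@R*1000; print(np.percentile(L,[0,1,99,100],axis=0))
cv2.imwrite('pics/w12.png',w['pixels'][:,:,::-1])"
```

```text
t 50.85 tcp [ 0.4726 -0.0433  0.0808] yang -76.29 shift [0.0001 0.0001] turn 3.602226556659439e-05 j7 -0.48 w 0.0113 F 15.0 [-0.0726  0.3723  1.1244]
[[-78.288  -17.3815  70.5425]
 [-17.4427 -16.6619  70.6346]
 [ 58.757   22.166   70.7566]
 [ 59.3744  22.9396  70.7601]]
```

View pics/w12.png

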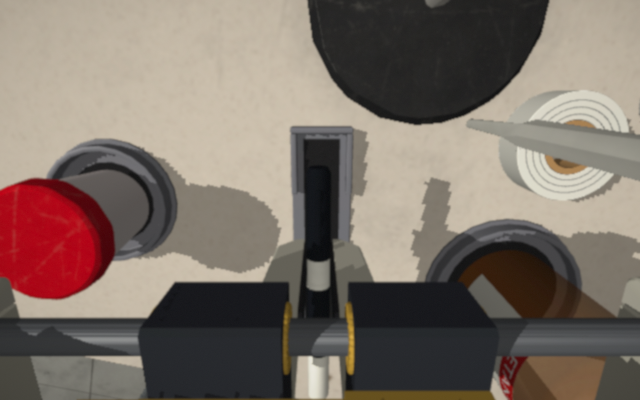

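Marker is over the tray and parallel to it. The bottle and cup are clear, so I'm lowering.

>>> play_rows([
  [0,0.004,0.04,0],
  [0,0,0.06,0],
  [0,0,0.05,0],
  [0,0,0.04,0],
  [0,0,0.015,0],
  [0,0,0.01,0],
  [0,0,0.003,0],
  [0,0,0,0],
  [0,0,0,0],
])

```text
time_s: 52.08
tcp_pos: [0.4724, -0.0444, 0.0148]
tool_rot: [[0.972, 0.237, 0.0], [0.237, -0.972, -0.0], [0.0, 0.0, -1.0]]
contact_force: [0.2, 0.1, -0.3]
gripper_width: 0.0111
gripper_force: 15.0
```

>>> play_rows([
  [0,0,0.002,0],
  [0,0,0,0],
  [0,0,0,0],
])

```text
time_s: 52.45
tcp_pos: [0.4722, -0.0444, 0.014]
tool_rot: [[0.972, 0.237, 0.0], [0.237, -0.972, -0.0], [0.0, 0.0, -1.0]]
contact_force: [0.3, -0.4, -0.4]
gripper_width: 0.0114
gripper_force: 15.0
```

>>> play_rows([
  [0,0,0,0],
  [0,0,0,0],
  [0,0,0,0],
  [0,0,0,0],
  [0,0,-0.03,0],
  [0,0,-0.06,0],
  [0,0,-0.12,0],
  [0,0,-0.15,0],
  [0,0,-0.15,0],
  [0,0,-0.15,0],
  [0,0,-0.12,0],
  [0,-0.04,-0.08,0],
  [0,-0.1,0,0],
  [0,-0.15,0,0],
  [0,-0.18,0,0],
  [0,-0.18,0,0],
  [0,-0.18,0,0],
  [0,-0.15,0,0],
  [0,-0.08,0,0],
  [0,0,0,0],
], fingers=0.5)

```text
time_s: 54.95
tcp_pos: [0.396, 0.2659, 0.2718]
tool_rot: [[0.971, 0.241, -0.001], [0.241, -0.971, -0.001], [-0.001, 0.0, -1.0]]
contact_force: [-0.4, -0.4, 0.1]
gripper_width: 0.0468
gripper_force: 0.0
```

```bash
python3 -c "
from h import *
go(.4,.4)
p=r.grab_frame('top')
cv2.imwrite('pics/t3.png',cv2.resize(p['pixels'][205:285,225:425],None,fx=4,fy=4,interpolation=cv2.INTER_CUBIC)[:,:,::-1])
for l in ['reagent_bottle','sample_cup','pipette','marker','short_tray','long_tray']: outline(p,l,.01)
for l in ['reagent_bottle','sample_cup','pipette','marker']:
  for d in r.mark_of(p,l)[:1]: print(l,d['conf'],np.array(d['xyz']))"
```

```text
t 54.95 tcp [0.396  0.2659 0.2718] yang -76.06 shift [ 0.1207 -0.4305] turn None j7 -1.41 w 0.0468 F 0.0 [-0.4379 -0.3886  0.0928]
reagent_bottle conf 0.81 n 644 px 396.0 266.0 mean [ 0.438  -0.1956] rect [ 438.8 -196.4] [93.8 77. ] 45.5 axis 58.9
sample_cup conf 0.70 n 357 px 301.0 265.0 mean [0.4404 0.0996] rect [440.9 100.5] [64.8 62.2] 0.5 axis 147.3
pipette conf 0.89 n 323 px 263.0 240.0 mean [0.5166 0.2187] rect [511.5 218.2] [ 24.6 198.8] 84.7 axis 171.3
marker conf 0.60 n 191 px 348.0 261.0 mean [ 0.4534 -0.0451] rect [454.4 -44.7] [124.3  15.5] 14.9 axis -165.6
marker conf 0.54 n 380 px 387.0 261.0 mean [ 0.4537 -0.1659] rect [ 452.1 -173.1] [ 82.7 110.3] 56.7 axis 146.9
short_tray conf 0.85 n 412 px 348.0 259.0 mean [ 0.4581 -0.0455] rect [454.7 -46.2] [154.  39.] 12.7 axis -167.2
long_tray conf 0.96 n 1403 px 260.0 245.0 mean [0.5008 0.229 ] rect [501. 228.] [ 67.7 260.8] 81.7 axis 173.1
long_tray conf 0.50 n 193 px 348.0 260.0 mean [ 0.4554 -0.0462] rect [453.5 -47.4] [127.3  17.4] 14.5 axis -166.3
reagent_bottle 0.69 [ 0.4464 -0.1874  0.0051]
sample_cup 0.72 [0.446  0.0919 0.0034]
pipette 0.69 [0.4976 0.2271 0.0042]
marker 0.62 [ 0.4564 -0.0495  0.003 ]
```

View pics/t3.png

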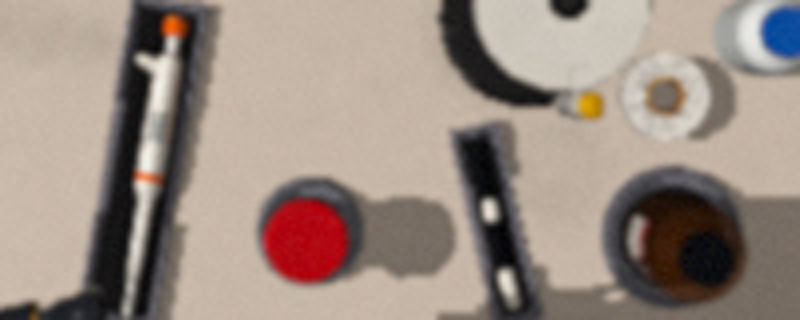

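All four things are in their places: the pipette in the long tray (155,150), cup in the small dish (305,240), marker in the short tray (495,240) and bottle in the large dish (690,245). The gripper is empty and clear of everything, so I'm handing in.

```bash
python3 -c "
from rig import r
print(r.hand_in())"
```

```text
the job is handed in; nothing more can be done
None
```

The job is handed in after about 55 s of the 134 s allowed: the last top view showed the bottle and cup upright in their dishes, the pipette and marker in their trays, and the gripper clear; no verdict came back.

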